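Fetch the straightedge from the tool chest and lay it flush against a planed board edge

TASK

I want to check how straight I planed this board. Pull the top drawer of the tool chest open, take out the straightedge with the red grip, and lay it flat on the bench, grip up, with one of its long edges flush against the robot-side edge of the dark brown clamped board, not sticking out past either end of the board. Set it down rather than dropping it, let go of it, and leave the other tools and the glue bottle where they are; the drawer may stay open.

Things in the scene. Friction and masses are not known exactly. Their poses are not given: they have to be found in the camera images.
- chest: green wooden tool chest with brown drawer fronts, fixed on the bench, front towards the robot: 240 deep (x), 300 wide (y), 156 high, two drawers one above the other with brass bar handles. Origin: centre of its underside; x points from front to back. Only the top drawer is needed
- chest_drawer0 (a joint): how far the chest's top drawer is out, in m: 0 shut, at most 0.166; starts at 0 to 0.01. About 1 N friction; stays where left. Straightedge lies in its front part and can be lifted straight up once it is out by 0.12 or more. Inside 258 wide, 195 front to back; floor 88 mm above the bench, side walls reach 134, front panel (15 thick) 145 mm above the bench
- chest_drawer0_handle (a point): middle of the top drawer's brass bar handle, moving with it: round bar 11 thick, 120 long, axis 35 mm in front of the drawer front, 118 above the bench, 38 below the chest's top, on two rods 51 mm either side of the middle; can be pinched from above. y axis along the bar, x axis into the chest; pull along -x
- straightedge: loose aluminium straightedge with red grip, 0.2 to 0.35 kg, starts grip up in the top drawer (hidden while shut), about along the drawer's width. Flat base 60 wide (x), 200 long (y), 6 thick, long edges straight; on its middle a red block 16 wide (x), 120 long (y), from 6 to 32 mm above the underside. Origin: centre of the underside; z up
- end_left (a point): middle of the straightedge's end at its +y, at the underside: (0, 100, 0) mm from straightedge
- end_right (a point): middle of the straightedge's other end: (0, -100, 0) mm from straightedge
- board_edge (a point): middle of the dark brown board's robot-side long edge, at bench height (z = 0). y runs along the edge (board ends at y = -150, +150), x points into the board. Board fixed flat on the bench: 300 long, 140 wide, 22 thick; two brass pegs behind it, a dark bent holdfast 106 high on its far half. Flush: straightedge's centre line at x = -30
- chisel: loose chisel with wooden handle lying on the board along the edge direction, 240 long, 26 wide, 26 high; origin under its middle, about 65 mm behind the planed edge
- mallet: loose wooden mallet lying on the chest's top, near its middle: head 110 x 65 x 70 high, handle towards -y, 240 long overall; origin at the chest's top surface
- bevel: loose sliding bevel lying on the bench between chest and board, nearer the robot: 225 long, 26 wide, 24 high; origin 15 mm from its blade tip, handle towards its -x (the robot)
- plane: loose bench plane at the left side of the bench: 240 long, 60 wide, 105 high
- glue: loose white glue bottle standing at the right side of the bench: 60 in diameter, 170 high

How it is judged:
On the way, in this order (a step that is already met when the one before it is completed fails the run):
1. the top drawer is pulled open at least 80 mm (value of joint chest_drawer0 above 0.08 m), for 0.1 s.
2. the straightedge is lifted up out of the drawer (its underside more than 125 mm above the bench) (height (world z) of straightedge above 0.125 m), for 0.1 s.
At the end, for the whole second after the job is handed in: The straightedge lies flat on the bench (within 5 mm, 0.05 rad), grip up, at rest and released; both ends of its centre line are 27 to 32.5 mm in front of the board's robot-side edge (edge flush within 2.5 mm) and within the board's 300 mm length. The drawer may be open or shut (x of end_left in the frame of board_edge between -0.0325 and -0.027 m and x of end_right in the frame of board_edge between -0.0325 and -0.027 m and y of end_left in the frame of board_edge between -0.15 and 0.15 m and y of end_right in the frame of board_edge between -0.15 and 0.15 m and height (world z) of straightedge below 0.005 m and angle between straightedge's own z axis and vertical below 0.05 rad and linear speed of straightedge below 0.01 m/s and contact force between the fingers and straightedge below 0.1 N); the robot touches nothing.
It fails at once if another tool (chisel, mallet, bevel, plane or glue bottle) was moved more than 30 mm (distance of any of chisel, mallet, bevel, plane, glue from where it was at the start of the episode above 0.03 m).
It fails at once if the straightedge was dropped onto the bench from a height (falls faster than 0.4 m/s, not held, 30 to 70 mm above the bench) (height (world z) of straightedge between 0.03 and 0.07 m and linear speed of straightedge above 0.4 m/s and contact force between the fingers and straightedge below 0.05 N).
It also fails if it takes over 58 s, if anything falls off the work surface, if the arm or the gripper's body presses on something with over 40 N, if the wrist force passes 120 N, or if a joint passes its speed limit or range.

ROBOT

A 6-joint arm with a two-finger parallel gripper is mounted at the origin on the work surface. World frame = base frame: x ahead of the robot, y to its left, z up, the work surface at z = 0. Lengths are in m, angles in rad, forces in N, time in s.
With the tool pointing down it reaches from about 0.275 to 0.75 m from the base axis. Payload 10.2 kg.
Tool frame: the origin (TCP) lies midway between the tips of the shut fingers; the grasp point (between the pads) lies 19 mm behind it (env.hold_point_z is the distance from the TCP to the grasp point, in m); z points along the fingers, y is the line along which they close (so a half turn about z gives the same grasp; the last joint's range is limited). The gripper opens to 85 mm and grips with 20 to 120 N. Pads are 22 mm wide; open, the fingers measure 114 mm over their backs; the gripper's body (76 mm by 85 mm) begins 54 mm behind the grasp point. The pads swing forward as they close: fully open they stand 13 mm farther back than shut.
Start: joints at [-1.544, 0.313, 1.498, -0, 1.331, -0.223], TCP at [0.13, -0.509, 0.231] pointing down, gripper open.
Joint ranges: [-2.94, 2.94], [-0.97, 2.17], [0.19, 2.56], [-1.23, 4.37], [0.02, 3.11], [-2.88, 2.88]. Speed limits (rad/s): [2.39, 2.39, 3.01, 3.14, 3.14, 3.14].

INTERFACE

Orientations are given as a unit quaternion [x, y, z, w].
In Python, from bench import env, kinematics, monitor, eyes, job gives the robot as it stands. The module is installed in compiled form; this text tells all that it offers. Calls block until the motion is done:
- env.reach(position, orientation): joint-space move of the TCP to a pose.
- env.movel(position, velocity=0.15, frame=None, guard=None): straight line of the TCP; frame=None keeps the orientation; velocity is the mean speed in m/s. With guard (N) it stops when the force on the tool has changed by that much, and returns True; else False.
- env.set_joints(angles): joint-space move.
- env.release() and env.close_gripper(effort=None): open the fingers fully, or close them until they stop; effort is the grip in N (None keeps the last).
- env.hold(seconds).
- kinematics.ik(position, orientation): joint angles nearest the present ones, or None.
- monitor.sense(): the state.
- eyes.grab_frame(name): name is "side" or "top" or "wrist"; returns a dict with "frame" (420x560x3 uint8, red, green, blue), "mtx" (3x3 intrinsics, pixels), "k1" (the pictures are not rectified: a ray, as slopes to the right and down, at radius r is drawn at 1 + k1 r^2 times it, then the intrinsics apply), "view" (4x4, takes a point from world to camera coordinates). Camera axes: x right, y down, z forward; pixel columns grow to the right and rows downward; lengths in m; the calibration is good to about 2 mm. A picture is of the moment at which its call begins. There is no depth.
A pose or a line that the arm cannot do raises env.MotionError and nothing moves.
- job.hand_in(): hands the job in; it is judged then, once.
The state is a dict: "clock": time; "joints": joint angles; "qvel": joint speeds; "joint_efforts": joint torques, N m; "position": TCP position; "ee_rot": TCP orientation; "contact_force": force on the tool from outside, world axes, zero at the start; "ft_torque": the same for the moment, N m; "finger_gap": opening from 0.0 (shut) to 1.0 (fully open); "gripper_force": force on a finger pad.
Only numpy, scipy, OpenCV 4.12 (cv2) and the standard library are available. Lean on these libraries where they do the work, as an engineer would, in place of code of your own. Each camera call takes 0.05 s, during which the arm holds its last target. There are 200 camera calls.

## Working session

There is one attempt and no reset: what is moved stays moved. The work goes in short steps, each a Python script; the robot and the scene stay as the last script left them, time stands still between calls to the robot, and variables do not carry over. Pictures are saved under pics/ and viewed, at most 13 in all, crops included, and the job is handed in when it is done.

```bash
mkdir -p pics; cat > h.py <<'E'
import numpy as np, cv2
from bench import env, kinematics, monitor, eyes, job
from scipy.spatial.transform import Rotation as R
def grab(n,save=None):
    f=eyes.grab_frame(n)
    if save: cv2.imwrite('pics/'+save,f['frame'][:,:,::-1])
    return f
def ray(f,uv,z):
    """pixels -> world points on plane z"""
    K=f['mtx'];V=np.array(f['view']);uv=np.atleast_2d(uv).astype(float)
    d=np.c_[(uv[:,0]-K[0][2])/K[0][0],(uv[:,1]-K[1][2])/K[1][1]]
    s=d.copy()
    for _ in range(20): s=d/(1+f['k1']*(s**2).sum(1,keepdims=True))
    D=np.c_[s,np.ones(len(s))]@V[:3,:3]; C=-V[:3,:3].T@V[:3,3]
    return C+D*((z-C[2])/D[:,2:3])
def down(yaw):
    """tool down; closing axis (tool y) at angle yaw from world x... tool x at yaw"""
    return (R.from_euler('z',yaw)*R.from_euler('x',np.pi)).as_quat()
E
python3 - <<'E'
from h import *
a=grab('top','top.png');b=grab('side','side.png')
for f in(a,b):
    V=f['view'];print(-V[:3,:3].T@V[:3,3],V[2,:3],f['k1'])
s=monitor.sense();print(s['ee_rot'],R.from_quat(s['ee_rot']).as_matrix().round(2),env.hold_point_z)
E
```

```text
[0.46394794 0.01478518 1.62915063] [ 0.08981268  0.00721543 -0.99593254] -0.09208869773358402
[0.34571176 0.91616413 1.00809005] [ 0.19018966 -0.690225   -0.6981528 ] -0.0445395471532672
[ 9.92210481e-01  1.24571394e-01  4.30054249e-05 -5.72273890e-04] [[ 0.97  0.25 -0.  ]
 [ 0.25 -0.97  0.  ]
 [ 0.   -0.   -1.  ]] 0.0187
```

View pics/top.png

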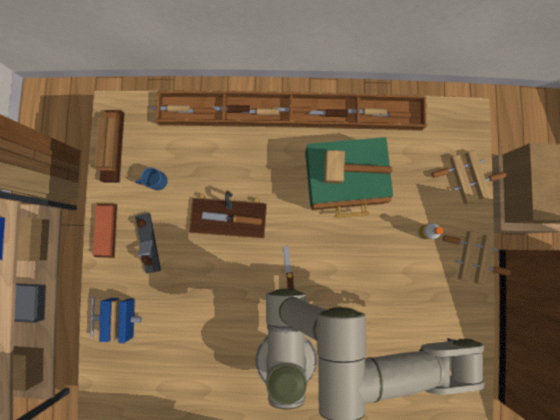

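View pics/side.png

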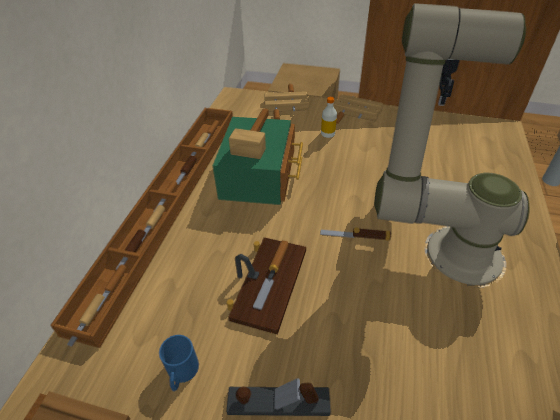

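The top view shows the chest (green top, cols 306–392, rows 138–206) with its handles near (352,211). The board spans cols 190–267, rows 198–237, and the bevel is near (288,265). The side view agrees.

```bash
python3 - <<'E'
from h import *
f=grab('top');I=f['frame'];H=cv2.cvtColor(I,cv2.COLOR_RGB2HSV)
def rect(m,z):
    c=max(cv2.findContours(m,0,2)[0],key=cv2.contourArea)
    p=ray(f,c[:,0,:],z)[:,:2].astype(np.float32)
    r=cv2.minAreaRect(p);print(r);print(cv2.boxPoints(r).round(4).tolist())
g=cv2.inRange(H,(60,80,30),(95,255,255));rect(g,.156)
m=np.zeros_like(g);m[190:245,180:275]=255
b=cv2.inRange(H,(0,60,0),(179,255,95))&m
b=cv2.morphologyEx(b,cv2.MORPH_CLOSE,np.ones((5,5)));b=cv2.morphologyEx(b,cv2.MORPH_OPEN,np.ones((9,9)));rect(b,.022)
cv2.imwrite('pics/crop.png',cv2.resize(np.hstack([I[130:250,180:400,::-1],cv2.merge([g|b]*3)[130:250,180:400]]),None,fx=1.8,fy=3.6,interpolation=2))
E
```

```text
((0.7387367486953735, -0.21639716625213623), (0.22518837451934814, 0.3039894104003906), 6.50150728225708)
[[0.6097000241279602, -0.07810000330209732], [0.64410001039505, -0.38019999861717224], [0.8677999973297119, -0.3546999990940094], [0.8334000110626221, -0.05260000005364418]]
((0.5631499290466309, 0.24667496979236603), (0.29825738072395325, 0.13684219121932983), 87.21904754638672)
[[0.4875999987125397, 0.10100000351667404], [0.6243000030517578, 0.09440000355243683], [0.638700008392334, 0.392300009727478], [0.5019999742507935, 0.39890000224113464]]
```

View pics/crop.png

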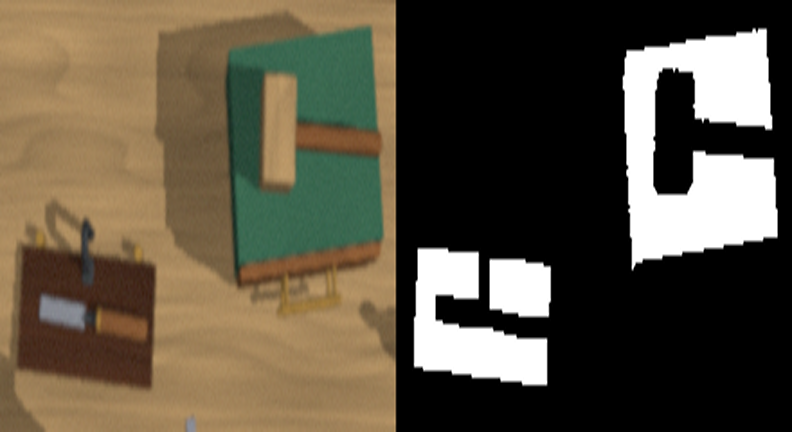

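```bash
python3 - <<'E'
from h import *
f=grab('top');print(ray(f,(352,214),.118))
a=np.radians(6.5);x=np.array([np.cos(a),np.sin(a)])
p=np.array([.577,-.235])-.03*x
for y in(a+np.pi/2,a-np.pi/2):
    q=kinematics.ik([*p,.25],down(y));print(y,q)
y=a+np.pi/2 if abs((kinematics.ik([*p,.25],down(a+np.pi/2)))[5])<abs(kinematics.ik([*p,.25],down(a-np.pi/2))[5]) else a-np.pi/2
env.reach([*p,.28],down(y))
f=grab('wrist','w1.png');V=f['view'];print(y,-V[:3,:3].T@V[:3,3],V[2,:3],monitor.sense()['position'],monitor.sense()['clock'])
E
```

```text
[[ 0.57896566 -0.23709032  0.118     ]]
1.684242728174528 [-0.60697893  0.46291813  1.23404193  0.          1.44463259 -0.72042533]
-1.457349925415265 [-6.06978932e-01  4.62918130e-01  1.23404193e+00 -4.44089210e-16
  1.44463259e+00  2.42116732e+00]
1.684242728174528 [ 0.54019876 -0.17121947  0.42265948] [ 0.03007266 -0.26436818 -0.96395285] [ 0.5466839  -0.23932255  0.27989482] 2.0667
```

View pics/w1.png

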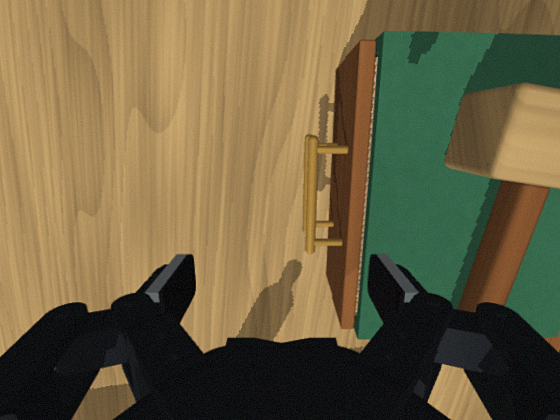

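The wrist view shows the top bar running from about (312,138) to (310,252). The drawer panel's front top edge runs from about (361,41) to (342,328).

```bash
python3 - <<'E'
from h import *
f=grab('wrist')
b=ray(f,[(312,138),(310,252)],.12);e=ray(f,[(361,41),(342,328),(375,41),(354,328)],.145);print(b,e)
d=e[0]-e[1];print('edge angle',np.degrees(np.arctan2(-d[0],d[1])), np.linalg.norm(b[0]-b[1]))
E
```

```text
[[ 0.57233248 -0.17658041  0.12      ]
 [ 0.58742102 -0.30061154  0.12      ]] [[ 0.60054425 -0.09036011  0.145     ]
 [ 0.63212348 -0.37772817  0.145     ]
 [ 0.61258972 -0.08891368  0.145     ]
 [ 0.64558646 -0.37630905  0.145     ]]
edge angle 6.2711408304286955 0.12494552809714922
```

```bash
python3 - <<'E'
from h import *
a=np.radians(6.5);x=np.array([np.cos(a),np.sin(a)]);Q=down(a+np.pi/2)
h=np.array([.580,-.2386]);p=h-.03*x
env.movel([*p,.16]);g=env.movel([*p,.097],velocity=.08,guard=12)
print(g,monitor.sense()['contact_force'])
if not g:
    env.close_gripper(25);s=monitor.sense();print(s['finger_gap'],s['contact_force'],s['position'])
    e=h-.155*x
    g=env.movel([*e,.097],velocity=.1,guard=30);s=monitor.sense();print(g,s['contact_force'],s['finger_gap'],s['position'],s['clock'])
f=grab('top','t2.png')
cv2.imwrite('pics/t2c.png',cv2.resize(f['frame'][120:300,180:420,::-1],None,fx=3,fy=3))
E
```

```text
False [0.23238038 0.13327218 0.57490617]
0.11925136704726123 [1.74624221 2.05531399 7.44740434] [ 0.55078447 -0.24216633  0.09818248]
False [-1.03467884  5.2785413  12.81162927] 0.11899935542933471 [ 0.42615586 -0.25578374  0.09812041] 6.0667
```

View pics/t2c.png

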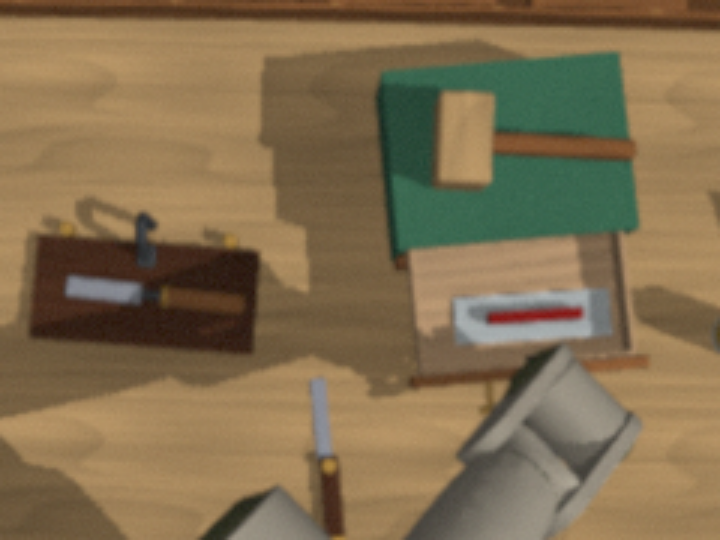

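The drawer is out. The straightedge lies in it, its grip around (358,225) in the full image. Next I free the handle by re-hooking it after release, then look from above.

```bash
python3 - <<'E'
from h import *
a=np.radians(6.5);x=np.array([np.cos(a),np.sin(a)]);Q=down(a+np.pi/2)
env.release();p=np.array(monitor.sense()['position']);print(p,monitor.sense()['contact_force'])
q=p[:2]-.036*x;g=env.movel([*q,.098],velocity=.08,guard=30);print(g,monitor.sense()['contact_force'])
q=q+.006*x;env.movel([*q,.098],velocity=.05);print(monitor.sense()['contact_force'])
env.movel([*q,.27])
c=ray(grab('top'),(358,225),.12)[0];print(c)
env.reach([c[0]-.02,c[1]-.07,.27],Q)
f=grab('wrist','w2.png');print(monitor.sense()['clock'])
E
```

```text
[ 0.42609587 -0.25616094  0.09698119] [-0.44044596  0.06149491  0.79033861]
False [ 0.23480184  0.44580112 -0.13549877]
[ 0.2525045  -0.22850616  0.2869313 ]
[ 0.537881   -0.25964567  0.12      ]
9.7167
```

View pics/w2.png

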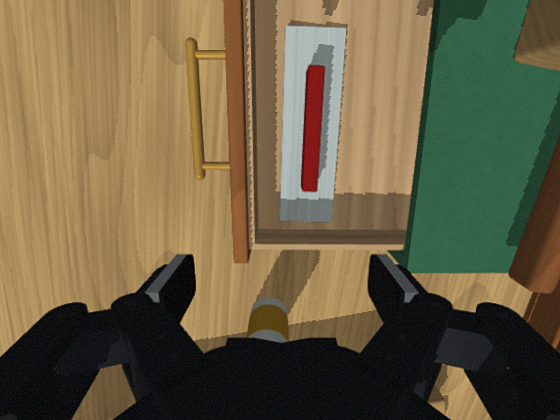

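The drawer is open. The plate's corners are at (288,25), (346,27), (330,221) and (281,219), and the red grip's top runs from (317,66) to (310,190). The glue bottle is near (268,320), partly hidden.

```bash
python3 - <<'E'
from h import *
f=grab('wrist');H=cv2.cvtColor(f['frame'],cv2.COLOR_RGB2HSV)
m=(cv2.inRange(H,(0,150,80),(4,255,255))|cv2.inRange(H,(174,150,80),(179,255,255)))
c=max(cv2.findContours(m,0,2)[0],key=cv2.contourArea)
r=cv2.minAreaRect(ray(f,c[:,0],.118)[:,:2].astype(np.float32));print('red',r)
a=np.radians(6.5);x=np.array([np.cos(a),np.sin(a)]);y=np.array([-x[1],x[0]])
o=np.array(r[0])
P=ray(f,[(288,25),(346,27),(330,221),(281,219)],.094)[:,:2]
print('plate',P,P.mean(0)); d=(P[0]+P[1]-P[2]-P[3]);print('ang',np.degrees(np.arctan2(-d[0],d[1])))
I=ray(f,[(231,100),(246,100),(236,230),(250,230)],.145)[:,:2];print('panel rel',(I-o)@x)
E_=ray(f,[(424,110),(410,235)],.156)[:,:2];print('chest rel',(E_-o)@x)
E
```

```text
red ((0.5411832332611084, -0.2598114013671875), (0.015709059312939644, 0.11824596673250198), 4.643256187438965)
plate [[ 0.50632237 -0.16255168]
 [ 0.562961   -0.15768253]
 [ 0.57818039 -0.35646381]
 [ 0.52185785 -0.36041538]] [ 0.5423304  -0.25927835]
ang 4.433701041221334
panel rel [-0.07394479 -0.06089756 -0.07445196 -0.0607886 ]
chest rel [0.09028941 0.09125277]
```

```bash
python3 - <<'E'
from h import *
a=np.radians(6.5);Q=down(a+np.pi/2)
p=monitor.sense()['position'];env.movel([p[0],p[1],.33])
env.reach([.49,.19,.35],Q)
f=grab('wrist','w3.png');np.savez('w3.npz',**{k:f[k] for k in('frame','mtx','k1','view')})
H=cv2.cvtColor(f['frame'],cv2.COLOR_RGB2HSV);print(monitor.sense()['clock'])
for v in range(20,250,20):
    r=f['frame'][v].astype(int).sum(1);print(v,np.where((r[:-6]-r[6:])>90)[0][:40:8])
E
```

```text
12.25
20 []
40 [297]
60 [293]
80 [117 349]
100 [286 344 402]
120 [283 340 393]
140 [280 336 383]
160 [266 321 385 393]
180 [273 326 541]
200 [ 29 275 531]
220 [ 48 271 524]
240 [ 56 424 520]
```

View pics/w3.png

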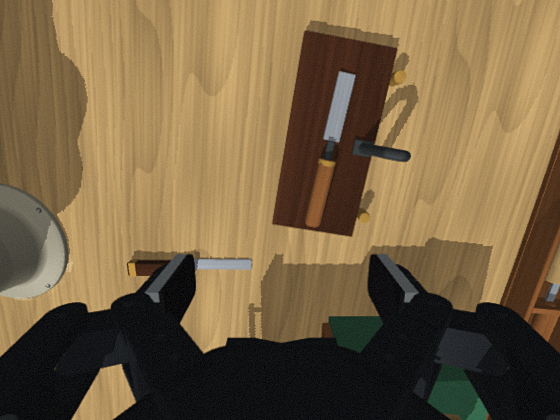

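The board's robot-side edge runs from (304,31) to (273,224). I'll fit it, then go back and grasp the straightedge.

```bash
python3 - <<'E'
from h import *
w=np.load('w3.npz');f={k:w[k] for k in w};f['k1']=float(f['k1'])
g=cv2.GaussianBlur(cv2.cvtColor(f['frame'],cv2.COLOR_RGB2GRAY),(3,3),0).astype(int)
px=[]
for v in range(42,218,4):
    u0=304-31*(v-31)/193; us=np.arange(int(u0)-10,int(u0)+10)
    px.append((us[np.argmax(g[v,us-1]-g[v,us+1])],v))
P=ray(f,px,.022)[:,:2].astype(np.float32)
vx,vy,x0,y0=cv2.fitLine(P,cv2.DIST_HUBER,0,.001,.001).ravel()
if vy<0: vx,vy=-vx,-vy
c=ray(f,[(304,31),(273,224)],.022)[:,:2];m=c.mean(0)
t=np.array([vx,vy]);o=np.array([x0,y0]);m=o+t*((m-o)@t)
print('edge mid',m,'len',np.linalg.norm(c[0]-c[1]),'ang',np.degrees(np.arctan2(-vx,vy)),np.abs((P-o)@[vy,-vx]).max())
b=np.arctan2(-vx,vy);np.save('edge.npy',[*m,b])
# grasp
s=np.radians(4.6);Q=down(s+np.pi/2);c=np.array([.5412,-.2598])+[.005,0]
env.reach([*c,.25],Q);env.movel([*c,.16])
g=env.movel([*c,.098],velocity=.08,guard=10);print(g)
if not g:
    env.close_gripper(60);s_=monitor.sense();print(s_['finger_gap'],s_['gripper_force'],s_['position'])
    env.movel([*c,.24],velocity=.12)
    f=grab('wrist','w4.png');grab('side','s4.png');s_=monitor.sense();print(s_['finger_gap'],s_['contact_force'],s_['clock'],s_['position'])
E
```

```text
edge mid [0.49276603 0.2491816 ] len 0.2977442940626059 ang -3.086792 0.0010209586
False
0.1701126326490022 60.79926609992981 [ 0.54636936 -0.25986715  0.09828401]
0.17077582334620758 [ 0.32383956 -0.61586231 -2.86444443] 17.7 [ 0.54603193 -0.2596675   0.23929571]
```

View pics/w4.png

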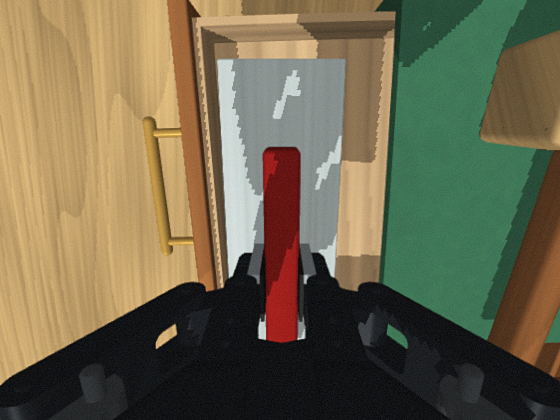

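The straightedge is gripped squarely, with the grip at col 282 and the plate's far end at cols 218–345. Opening the fingers beside the 22 mm board at this height could hit it. So I'll set it down 40 mm short of the edge, regrip higher, and slide it flush.

```bash
python3 - <<'E'
from h import *
ex,ey,b=np.load('edge.npy');n=np.array([np.cos(b),np.sin(b)]);Q=down(b+np.pi/2);m=np.array([ex,ey])
p=np.array(monitor.sense()['position']);env.movel([p[0]-.05,p[1],.30])
c=m-.07*n
env.reach([*c,.16],Q);env.movel([*c,.03],velocity=.12)
g=env.movel([*c,.006],velocity=.02,guard=5);s=monitor.sense();print(g,s['position'],s['contact_force'],s['clock'])
z=s['position'][2]
env.release();env.movel([*c,z+.0125],velocity=.05)
env.close_gripper(60);s=monitor.sense();print(s['finger_gap'],s['gripper_force'],s['position'],s['contact_force'],s['clock'])
f=grab('wrist','w5.png')
E
```

```text
True [0.42278676 0.25293033 0.0102681 ] [ 0.05506626 -0.78082291  5.3218252 ] 22.4667
0.16460961857951104 59.36261057853699 [0.42291396 0.25297638 0.02294024] [-1.33243534  0.18869751  3.8563025 ] 24.2167
```

View pics/w5.png

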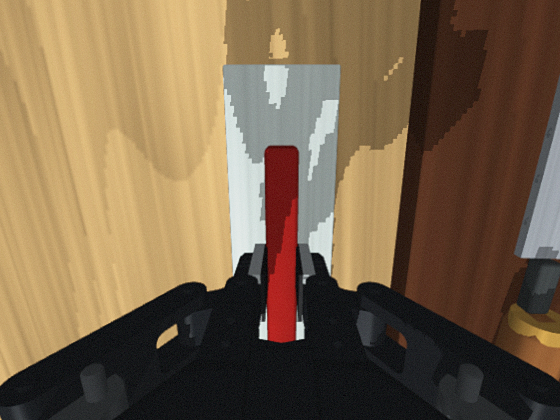

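It's regripped. The plate's right edge (340,66)→(332,270) is roughly parallel to the board edge (col ≈ 405). Next, slide it in until contact.

```bash
python3 - <<'E'
from h import *
ex,ey,b=np.load('edge.npy');n=np.array([np.cos(b),np.sin(b)]);m=np.array([ex,ey])
p=np.array(monitor.sense()['position']);z=p[2]+.0005
def st(t):
    s=monitor.sense();print(t,'x=%.4f'%((s['position'][:2]-m)@n),np.round(s['contact_force'],2),np.round(s['ft_torque'],2),s['clock'])
st('start')
g=env.movel([*(m-.036*n),z],velocity=.04,guard=10);st(g)
if not g:
    g=env.movel([*(m-.024*n),z],velocity=.01,guard=10);st(g)
env.hold(.2);st('hold')
f=grab('wrist','w6.png')
E
```

```text
start x=-0.0700 [-0.28  0.23  4.34] [-0.04  0.22  0.01] 24.2667
False x=-0.0363 [-0.79  0.44 -3.53] [ 0.03 -0.01  0.01] 25.2667
True x=-0.0309 [-0.06  0.29  1.89] [ 0.08  0.02 -0.  ] 26.0
hold x=-0.0309 [-0.36  0.39  5.38] [ 0.07 -0.09 -0.02] 26.2
```

View pics/w6.png

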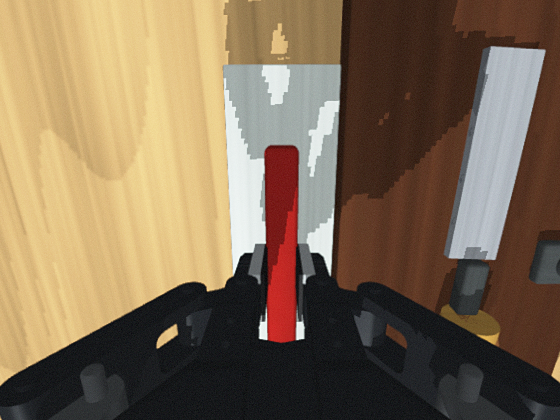

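It looks nearly flush (plate edge at col 341, board at col 342), but there's no sideways force yet. The stop was probably vertical force, so I'll go on in small steps while watching the sideways force.

```bash
python3 - <<'E'
from h import *
ex,ey,b=np.load('edge.npy');n=np.array([np.cos(b),np.sin(b)]);m=np.array([ex,ey])
p=np.array(monitor.sense()['position']);z=p[2];d=-.0309
for i in range(9):
    d+=.0005;env.movel([*(m+d*n+0*n),z],velocity=.01);s=monitor.sense();F=np.array(s['contact_force'])
    print('%.4f %.4f'%(d,(s['position'][:2]-m)@n),F.round(2),np.round(s['ft_torque'][2],2))
    if F[:2]@n<-5: break
print(s['clock'])
E
```

```text
-0.0304 -0.0308 [-3.22 -0.71  4.12] -0.01
-0.0299 -0.0308 [-5.93 -1.01  7.29] -0.02
26.7833
```

Contact is confirmed. Release, retreat, and check.

```bash
python3 - <<'E'
from h import *
ex,ey,b=np.load('edge.npy');n=np.array([np.cos(b),np.sin(b)]);m=np.array([ex,ey])
env.release();s=monitor.sense();print(s['contact_force'],s['finger_gap']);p=s['position']
env.movel([p[0],p[1],.15],velocity=.1);env.movel([p[0],p[1]-.08,.30])
f=grab('wrist','w7.png');H=cv2.cvtColor(f['frame'],cv2.COLOR_RGB2HSV)
k=(cv2.inRange(H,(0,150,60),(4,255,255))|cv2.inRange(H,(174,150,60),(179,255,255)));k[250:]=0
c=max(cv2.findContours(k,0,2)[0],key=cv2.contourArea)
r=cv2.minAreaRect(ray(f,c[:,0],.031)[:,:2].astype(np.float32));print(r,'x,y in edge',(np.array(r[0])-m)@n,(np.array(r[0])-m)@[-n[1],n[0]],monitor.sense()['contact_force'],monitor.sense()['clock'])
E
```

```text
[-0.30300721  0.2002791  -0.59874819] 1.001101415687125
((0.4634435474872589, 0.2512578070163727), (0.11707358062267303, 0.014557910151779652), 87.07948303222656) x,y in edge -0.029391737153747332 0.0004942236397381112 [-0.1133903   0.18213166 -0.36952206] 30.225
```

View pics/w7.png

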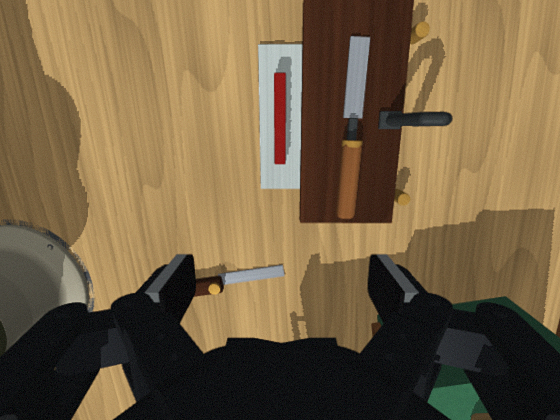

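The straightedge (corners (261,43) to (301,188)) lies flush along the board edge at col ≈ 301, within the board's length and released. The bevel and chisel have not visibly moved.

```bash
python3 -c "
from h import *
print(job.hand_in())"
```

```text
the job is handed in; nothing more can be done
None
```

The straightedge is lying flat, grip up, flush against the robot-side edge of the board and within its length, and released; the drawer is left open and the job is handed in (the hand-in gave no verdict).

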